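# Unclip two sample tubes and sort them by heft

### The arm

A 6-joint arm with a two-finger parallel gripper is mounted at the origin on a cart in front of the work surface, level with it; the furniture and walls round the work are solid. World frame = base frame: x ahead of the robot, y to its left, z up, the work surface at z = 0. Lengths are in mm, angles in rad, forces in N, time in s.
With the tool pointing down it reaches from about 300 to 775 mm from the base axis. Payload 14.6 kg.
Tool frame: the origin (TCP) lies at the centre of the arm's flange, where the gripper is bolted on; the fingertips stand 199 mm ahead of it and the grasp point (between the pads) lies 180 mm ahead of it; z points along the fingers, y is the line along which they close (so a half turn about z gives the same grasp; the last joint's range is limited). The gripper opens to 94 mm and grips with 3 to 60 N. Pads are 16 mm wide; open, the fingers measure 119 mm over their backs; the gripper's body (75 mm by 177 mm) begins 78 mm behind the grasp point.
Start: joints at [-1.368, 0.3, 1.521, -0, 1.321, -0.067], TCP at [146.59, -530.096, 404.646] pointing down, gripper open.
Joint ranges: [-3.03, 3.03], [-0.79, 2.21], [0.23, 2.52], [-1.04, 4.18], [0, 3.07], [-2.55, 2.55]. Speed limits (rad/s): [2.22, 2.22, 2.57, 3.14, 3.14, 3.14].

### API

Orientations are given as [roll, pitch, yaw] about the fixed x, y, z axes, in that order (R = Rz(yaw) Ry(pitch) Rx(roll)).
In Python, from cell import manip, optics, workorder gives the robot as it stands.
- The arm moves only by the tool step_arm, never from a script. Its argument "increments" is a list that holds one entry, the list of rows, each a list of 7 numbers: the turn, a rotation vector about the tool's x, y, z as a fraction of full scale, then the shift along the tool's x, y, z as a fraction of full scale, then the closure, from -1 (fully open) to 1 (shut). In form: [[[wx, wy, wz, tx, ty, tz, fingers], ...]]. A call has 1 to 5 rows; each row shifts and turns the commanded pose from where the row before left it, along the tool's axes as they then stand; what a row does not reach is not made up. Full scale, the value 1, is 40 mm for a shift and 45 degrees for a turn. A row lasts 1/10 s, in which the tool goes at most 50 mm and 8.59 degrees, less where a joint would pass 70% of its speed; a pose out of reach is approached as far as the arm can. A call with a number of a shift or a turn outside -1 to 1 is refused whole. A call with a gripper value outside its range is refused whole. The fingers move at their own pace and stop on an object; "newtons" is the grip in N (left out, the last holds). Time passes only in rows, so rows that do not move let the fingers close. It gives the time, the measured TCP pose, the force, the opening and the grip force at its end, in the units of the state.
- manip.read_state(): the state, without advancing time (a new reading comes with each control period).
- optics.camera(name): name is "side" or "top" or "wrist"; returns a dict with "frame" (400x640x3 uint8, red, green, blue), "range_z" (400x640 float32, mm along the optical axis (not along the pixel's ray), 0 where there is no reading), "mtx" (3x3 intrinsics, pixels), "cam_to_world" (4x4, takes a point from camera to world coordinates). Camera axes: x right, y down, z forward; pixel columns grow to the right and rows downward; lengths in mm; the calibration is good to about 2 mm. A picture is of the moment at which its call begins.
- workorder.sign_off(): hands the job in; it is judged then, once.
The state is a dict: "clock": time; "joints": joint angles; "qd": joint speeds; "effort": joint torques, N m; "eef_pos": TCP position; "eef_rot": TCP orientation; "wrist_force": force on the tool from outside, world axes, zero at the start; "moment": the same for the moment, N m; "finger_gap": finger opening in mm; "finger_force": force on a finger pad.
Only numpy, scipy, OpenCV 4.12 (cv2) and the standard library are available. Lean on these libraries where they do the work, as an engineer would, in place of code of your own. Each camera call takes 0.05 s, during which the arm holds its last target. There are 200 camera calls.

### The job

Pull both capped metal sample tubes sideways, straight out through the mouths of their spring clips, and feel the weight of each in the gripper: lay a tube heavier than about 200 g flat in the white tray and a lighter one flat in the blue tray (within 40 g of that either tray will do; both may belong in the same tray). Lay them down gently without dropping or flinging them, and leave the red carton and the pen alone.

Things in the scene. Friction and masses are not known exactly. Their poses are not given: they have to be found in the camera images.
- tube_a_center (a point): point on the axis of tube a, a closed metal sample tube with blue screw cap lying level in the clips of stand a; y runs along it. Barrel 29.4 mm in diameter, from 54 mm on the -y side (plain end) to 60 mm on the +y side; cap 35 mm in diameter on the last 14 mm there. Grip it here, between the clips. It weighs 70 to 340 g, which cannot be seen
- stand_a_clip (a point): clip axis of stand a, midway between its two steel spring clips, 60 mm above the worktop; y along the held tube, -x the way the mouths face (level, roughly towards the robot). Pulled along -x the clips together resist with roughly 10 to 20 N and snap open within 10 mm; 35 mm out the tube is clear. Keep hold as it snaps. Jaws reach 20 mm above and 22 mm in front of this axis
- stand_a: green stand a, fixed; origin under the clip axis, axes as its clip point. Clips 12 mm wide sit at y = +33 and -33 mm on posts 14 mm wide, 22 to 31 mm behind the axis (+x), 72 mm high. Between them 50 mm along y is free for fingers round the tube, down to a base plate 10 mm thick, from 25 mm in front of to 45 mm behind the axis
- tube_b_center (a point): point on the axis of tube b, a closed metal sample tube with blue screw cap lying level in the clips of stand b; y runs along it. Barrel 29.4 mm in diameter, from 54 mm on the -y side (plain end) to 60 mm on the +y side; cap 35 mm in diameter on the last 14 mm there. Grip it here, between the clips. It weighs 70 to 340 g, which cannot be seen
- stand_b_clip (a point): clip axis of stand b, midway between its two steel spring clips, 60 mm above the worktop; y along the held tube, -x the way the mouths face (level, roughly towards the robot). Pulled along -x the clips together resist with roughly 10 to 20 N and snap open within 10 mm; 35 mm out the tube is clear. Keep hold as it snaps. Jaws reach 20 mm above and 22 mm in front of this axis
- stand_b: green stand b, fixed; origin under the clip axis, axes as its clip point. Clips 12 mm wide sit at y = +33 and -33 mm on posts 14 mm wide, 22 to 31 mm behind the axis (+x), 72 mm high. Between them 50 mm along y is free for fingers round the tube, down to a base plate 10 mm thick, from 25 mm in front of to 45 mm behind the axis
- white_tray: white tray, fixed, 130 mm (x) by 150 mm (y), on feet, rim 6 mm thick, its top 25 mm above the worktop; origin on the worktop under its middle, floor 18 mm above it. A rib along y at x = 0, 6 mm wide and 5 mm high, parts it into two lanes, one tube in each, lying along y; lane middles at x = +32 and -32 mm
- blue_tray: blue tray, fixed, 130 mm (x) by 150 mm (y), on feet, rim 6 mm thick, its top 25 mm above the worktop; origin on the worktop under its middle, floor 18 mm above it. A rib along y at x = 0, 6 mm wide and 5 mm high, parts it into two lanes, one tube in each, lying along y; lane middles at x = +32 and -32 mm
- cooler_box: white cooler box with red lid, fixed, 200 mm (y) by 260 mm (x) and 234 mm high, origin at the centre of its underside; keep the arm and gripper clear of it: carry things past in front of it
- red_box: small red carton, 55 x 75 x 24 mm; origin at the centre of its underside; leave alone
- felt_pen: white felt pen with a blue cap, 139 mm long (y), 11 mm thick, lying down; origin at the centre of its underside; leave alone
- tube_a: tube a itself; its origin is the point tube_a_center; turns as it rolls
- tube_b: tube b itself; its origin is the point tube_b_center; turns as it rolls

How it is judged:
By the outcome, as a careful person would: the job done as asked, in the order asked, and still so for the second after the job is handed in, with the robot touching nothing.
It also fails if it takes over 72 s, if anything falls off the work surface, if the arm or the gripper's body presses on something with over 40 N, if the wrist force passes 120 N, or if a joint passes its speed limit or range.

## Working session

There is one attempt and no reset: what is moved stays moved. The work goes in short steps, Python scripts to look and compute and a tool call to move; the robot and the scene stay as the last step left them, time stands still between calls to the robot, and variables do not carry over. Pictures are saved under pics/ and viewed, at most 10 in all, crops included, and the job is handed in when it is done.

Besides the shell and the picture viewer there is one more tool, called after "Call:" as a command line: name --argument value ..., lists and objects as JSON in quotes. step_arm: Moves the arm, as the interface text tells. Its arguments: {"type":"object","properties":{"increments":{"type":"array","items":{"type":"array","items":{"type":"array","items":{"type":"number"}}}},"newtons":{"type":"number"}},"required":["increments"]}

```bash
ls; mkdir -p pics; python3 - <<'E'
from cell import manip, optics, workorder
import numpy as np, cv2
s=manip.read_state(); print({k:np.round(v,3).tolist() for k,v in s.items()})
for n in("top","side"):
    c=optics.camera(n); np.savez("pics/%s0.npz"%n,**c); cv2.imwrite("pics/%s0.png"%n,c["frame"][:,:,::-1]); print(n,np.round(c["mtx"],1).tolist(),np.round(c["cam_to_world"],3).tolist())
E
```

```text
pics
{'clock': 0.0, 'joints': [-1.368, 0.3, 1.522, -0.0, 1.321, -0.067], 'qd': [-0.0, -0.0, 0.0, -0.001, 0.0, 0.0], 'effort': [-0.0, -53.181, -35.274, 0.071, 0.024, -0.0], 'eef_pos': [146.587, -530.07, 404.086], 'eef_rot': [-3.14, -0.0, 0.27], 'wrist_force': [0.494, -0.422, -0.662], 'moment': [0.063, -0.002, -0.036], 'finger_force': 0.0, 'finger_gap': 94.263}
top [[373.7, 0.0, 316.0], [0.0, 373.7, 198.8], [0.0, 0.0, 1.0]] [[0.024, -0.992, 0.126, 435.373], [-1.0, -0.022, 0.014, 17.593], [-0.011, -0.126, -0.992, 1170.456], [0.0, 0.0, 0.0, 1.0]]
side [[514.9, 0.0, 320.4], [0.0, 514.9, 198.9], [0.0, 0.0, 1.0]] [[0.987, 0.121, -0.104, 790.376], [0.16, -0.741, 0.652, -1297.141], [0.002, -0.66, -0.751, 1570.643], [0.0, 0.0, 0.0, 1.0]]
```

View pics/top0.png

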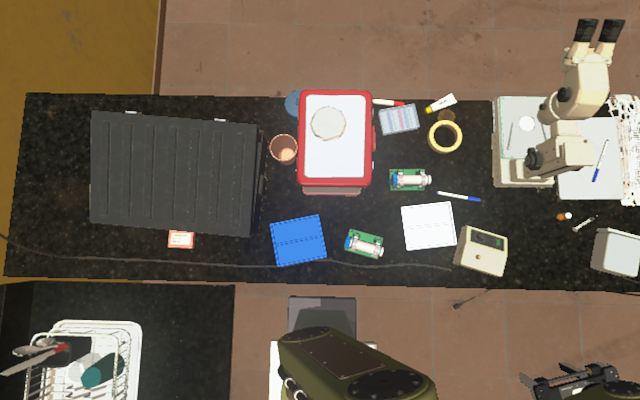

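View pics/side0.png

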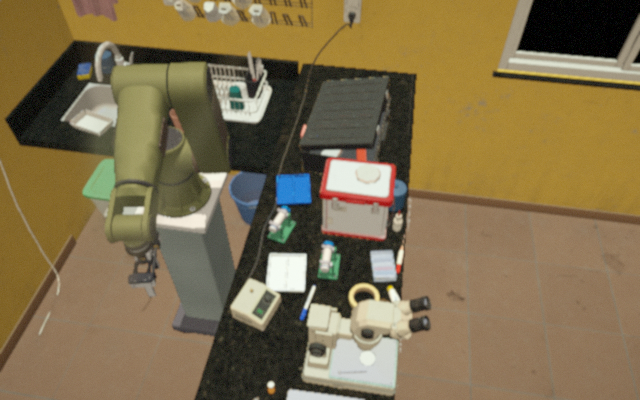

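The top view shows the blue tray at about (298,240), the white tray at (428,226), and the stands at (365,243) and (410,180). The cooler is at (335,140). Next I'll zoom in on the work area and measure.

```bash
cat > h.py <<'E'
import numpy as np, cv2
def pts(c):
    v,u=np.mgrid[0:400,0:640]; z=c["range_z"]; K=c["mtx"]
    p=np.stack([(u-K[0,2])/K[0,0]*z,(v-K[1,2])/K[1,1]*z,z],-1)
    T=c["cam_to_world"]; return p@T[:3,:3].T+T[:3,3]
def rect(m):  # min-area rect of world xy
    (c,s,a)=cv2.minAreaRect(m[:,:2].astype(np.float32)); return np.round(c,1),np.round(s,1),round(a,1)
E
python3 - <<'E'
from h import *
c=np.load("pics/top0.npz"); P=pts(c); f=c["frame"]
cv2.imwrite("pics/crop0.png",cv2.resize(f[160:280,260:470,::-1],None,fx=3.8,fy=3.8,interpolation=cv2.INTER_CUBIC))
hsv=cv2.cvtColor(f,cv2.COLOR_RGB2HSV); H,S,V=[hsv[...,i].astype(int) for i in range(3)]
u=np.arange(640)[None]+0*H; v=np.arange(400)[:,None]+0*H
def reg(a,b,cc,d): return (u>a)&(u<b)&(v>cc)&(v<d)
def big(m):
    n,l,st,_=cv2.connectedComponentsWithStats(m.astype(np.uint8)); return l==1+np.argmax(st[1:,4])
for nm,m in dict(blue=reg(262,335,205,275)&(H>100)&(H<125)&(S>150),white=reg(395,462,195,258)&(S<50)&(V>150),
  s1=reg(338,390,220,265)&(H>50)&(H<90)&(S>100),s2=reg(385,440,160,195)&(H>50)&(H<90)&(S>80)).items():
    m=big(m) if nm in("blue","white") else m
    q=P[m&(P[...,2]>-20)]; print(nm,m.sum(),rect(q),np.round(np.percentile(q,[5,50,95],axis=0),1).tolist())
for nm,r in dict(s1=reg(338,390,220,265),s2=reg(385,440,160,195)).items():
    m=r&(P[...,2]>50)&(P[...,2]<100); q=P[m]; print(nm,"hi",m.sum(),rect(q),np.percentile(q[:,2],[5,50,95]).round(1))
    cap=m&(H>95)&(H<125)&(S>100); print(" cap",cap.sum(),P[cap].mean(0).round(1))
    bar=m&(S<60)&(V>120); q=P[bar];print(" bar",bar.sum(),q.mean(0).round(1),rect(q))
q=P[reg(295,378,85,200)&(P[...,2]>200)]; print("cooler",rect(q),q[:,:2].min(0),q[:,:2].max(0),np.median(q[:,2]))
E
```

```text
blue 2254 (array([453.9,  88.8]), array([135.2, 160. ]), 12.0) [[392.4, 16.9, 14.7], [452.9, 87.5, 19.1], [514.8, 157.7, 26.4]]
white 2283 (array([ 489.1, -183.4]), array([136.9, 413. ]), 7.9) [[445.2, -381.5, 13.8], [506.5, -312.2, 18.6], [568.3, -242.0, 25.8]]
s1 231 (array([ 447.5, -114.6]), array([105.6,  67. ]), 74.7) [[415.3, -151.1, 6.4], [466.5, -116.4, 10.2], [483.7, -73.0, 63.8]]
s2 227 (array([ 652.1, -247.2]), array([ 65.3, 102.9]), 2.0) [[620.2, -282.1, 6.1], [668.9, -250.5, 10.4], [684.1, -197.1, 72.0]]
s1 hi 478 (array([ 445.2, -110.7]), array([113. ,  52.1]), 76.0) [64.  73.  78.7]
 cap 52 [451.6 -59.8  72.6]
 bar 374 [ 438.7 -115.5   72.7] (array([ 439.7, -115.4]), array([100.5,  51. ]), 83.8)
s2 hi 445 (array([ 648.3, -250.3]), array([ 49.2, 114.9]), 1.1) [60.4 72.9 79.1]
 cap 57 [ 638.7 -197.5   69.9]
 bar 351 [ 642.  -254.9   72.8] (array([ 645.3, -256.3]), array([ 43. , 103.1]), 1.1)
cooler (array([642.1, -16.6]), array([413.5, 205.8]), 0.0) [ 435.37292857 -119.46099924] [848.85184366  86.3949404 ] 235.42267764771344
```

View pics/crop0.png

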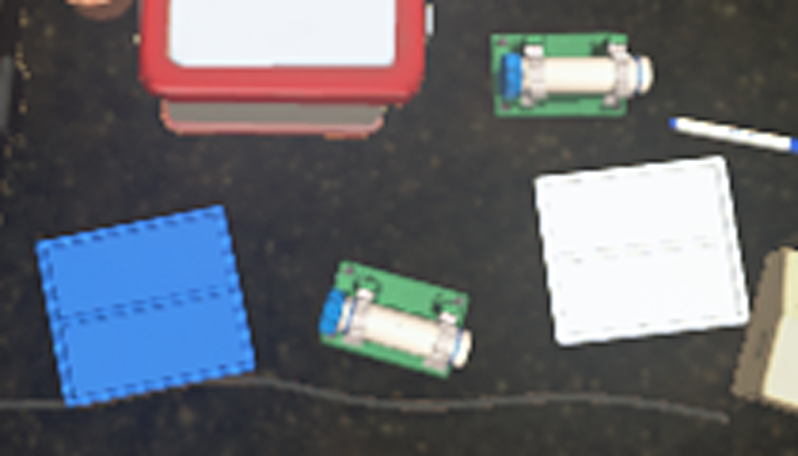

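The near stand is at about (445,-115) with yaw around -14°, and the far stand is at about (648,-252) with yaw around +1°. In both, the cap points to +y and the mouth to -x. The crop shows blue and white trays at yaw about 8 to 12°. Next I'll check the cooler front and turn the tool.

Call:
step_arm --increments '[[[0,0,-0.19,0,0,0,-1],[0,0,-0.19,0,0,0,-1],[0,0,-0.19,0,0,0,-1],[0,0,-0.19,0,0,0,-1]]]'

```text
clock: 0.5
eef_pos: [146.6, -530.1, 404.3]
eef_rot: [-3.141, -0.0, 0.873]
wrist_force: [-0.6, 0.9, -0.2]
finger_gap: 94.0
finger_force: 0.0
```

Call:
step_arm --increments '[[[0,0,-0.19,0,0,0,-1],[0,0,-0.19,0,0,0,-1],[0,0,-0.19,0,0,0,-1],[0,0,-0.025,0,0,0,-1]]]'

```text
clock: 0.9
eef_pos: [146.6, -530.1, 404.3]
eef_rot: [-3.141, -0.001, 1.337]
wrist_force: [0.1, -0.2, 0.1]
finger_gap: 94.0
finger_force: 0.0
```

```bash
cat >> h.py <<'E'
from scipy.spatial.transform import Rotation as Rn
def plan(s,x,y,z,yawdeg):  # grasp point target, tool down -> remaining turn (tool rotvec deg) and shift (mm) along the turned tool axes
    R=Rn.from_euler("xyz",s["eef_rot"]); Rt=Rn.from_euler("xyz",[np.pi,0,np.radians(yawdeg)])
    w=np.degrees((R.inv()*Rt).as_rotvec()); d=np.array([x,y,z+180.])-s["eef_pos"]
    print("turn/45:",(w/45).round(3),"shift/40 in turned tool:",(Rt.inv().apply(d)/40).round(3), "in present tool:",(R.inv().apply(d)/40).round(3))
E
python3 - <<'E'
from h import *
from cell import manip
c=np.load("pics/top0.npz"); P=pts(c); f=c["frame"]
v,u=np.mgrid[0:400,0:640]
def reg(a,b,cc,d): return (u>a)&(u<b)&(v>cc)&(v<d)
for lo,hi in((20,80),(80,200),(215,245)):
    q=P[reg(290,385,85,205)&(P[...,2]>lo)&(P[...,2]<hi)]; q=q[(q[:,0]<800)]; print("cooler",len(q),np.percentile(q[:,:2],[1,99],axis=0).round().tolist())
q=P[reg(395,462,195,258)&(P[...,2]>8)&(P[...,2]<40)]; q=q[(q[:,1]>-400)&(q[:,0]<580)]
hsv=cv2.cvtColor(f,cv2.COLOR_RGB2HSV); m=(reg(395,462,195,258)&(hsv[...,1]<50)&(hsv[...,2]>150)&(u<453)&(P[...,2]>8)&(P[...,2]<35)).astype(np.uint8)
q=P[m>0]; print("white",len(q),rect(q))
k=cv2.erode(m,np.ones((3,3)))
q=P[k>0]; print("white er",rect(q))
s=manip.read_state(); print(np.round(s["eef_rot"],3),np.round(s["joints"],3)); plan(s,420,-108,220,76)
E
```

```text
cooler 214 [[600.0, -98.0], [750.0, 115.0]]
cooler 206 [[604.0, -114.0], [754.0, 112.0]]
cooler 5107 [[593.0, -114.0], [798.0, 80.0]]
white 2137 (array([ 508.3, -311.3]), array([133.9, 153.4]), 7.8)
white er (array([ 508.4, -311.6]), array([127.1, 147.7]), 7.8)
[-3.141e+00 -1.000e-03  1.337e+00] [-1.368  0.3    1.521 -0.     1.321 -1.134]
turn/45: [-0.    -0.001  0.014] shift/40 in turned tool: [11.893  4.08   0.108] in present tool: [11.849  4.206  0.113]
```

Call:
step_arm --increments '[[[0,0,0,0.85,0.3,0,-1],[0,0,0,0.85,0.3,0,-1],[0,0,0,0.85,0.3,0,-1],[0,0,0,0.85,0.3,0,-1],[0,0,0,0.85,0.3,0,-1]]]'

```text
clock: 1.4
eef_pos: [245.3, -377.6, 404.5]
eef_rot: [-3.142, -0.0, 1.33]
wrist_force: [0.3, -0.5, -0.3]
finger_gap: 94.0
finger_force: 0.0
```

Call:
step_arm --increments '[[[0,0,0,0.85,0.3,0,-1],[0,0,0,0.85,0.3,0,-1],[0,0,0,0.85,0.3,0,-1],[0,0,0,0.85,0.3,0,-1],[0,0,0,0.85,0.3,0,-1]]]'

```text
clock: 1.9
eef_pos: [343.5, -226.4, 404.7]
eef_rot: [3.141, 0.0, 1.33]
wrist_force: [0.3, -1.4, -0.8]
finger_gap: 93.9
finger_force: 0.0
```

Call:
step_arm --increments '[[[0,0,0,0.85,0.3,0,-1],[0,0,0,0.85,0.3,0,-1],[0,0,0,0.85,0.3,0,-1],[0,0,0,0.85,0.3,0,-1],[0,0,0,0,0,0,-1]]]'

```text
clock: 2.4
eef_pos: [422.8, -104.3, 404.5]
eef_rot: [-3.141, -0.0, 1.334]
wrist_force: [0.3, 0.8, 1.0]
finger_gap: 93.8
finger_force: 0.0
```

```bash
python3 - <<'E'
from h import *
from cell import manip,optics
s=manip.read_state(); print(np.round(s["joints"],3))
c=optics.camera("wrist"); np.savez("pics/w1.npz",**c); cv2.imwrite("pics/w1.png",c["frame"][:,:,::-1])
P=pts(c); print(np.round(c["cam_to_world"],2).tolist(),c["mtx"][0,0])
for p in P[50:400:100,50:640:135].reshape(-1,3): print(p.round(),end=" ")
E
```

```text
[-0.326  0.041  1.824  0.     1.276 -0.089]
[[0.97, -0.23, -0.06, 442.62], [-0.24, -0.93, -0.27, -25.87], [0.0, 0.27, -0.96, 384.33], [0.0, 0.0, 0.0, 1.0]] 286.78231228472254
[153. 134.  -4.] [  -4.  387. -942.] [470.  52.  18.] [605.  11.  51.] [593. -24. 217.] [109.  22.  12.] [ 113.  -11. -352.] [444. -54.  71.] [610. -99.  17.] [594. -77. 218.] [  49. -103.   18.] [-327. -467. -943.] [ 411. -200.   -1.] [ 602. -247.   -0.] [ 794. -293.    1.] [367. -62. 326.] [376. -95. 295.] [ 370. -373.   -0.] [ 472. -109.  304.] [497. -95. 326.]
```

View pics/w1.png

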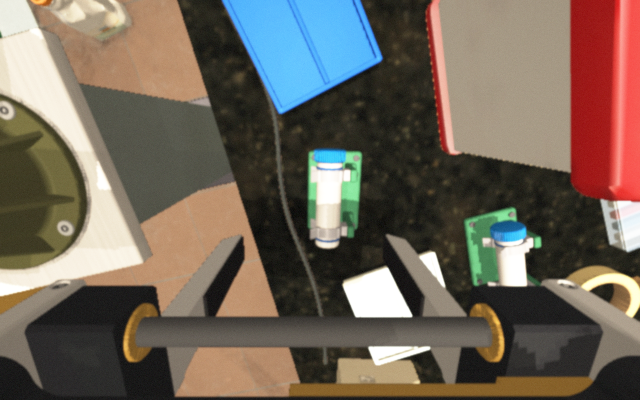

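The wrist view shows the near tube at (328,200) with its cap at (328,157), and the far tube at (510,250). Next I'll fit the axes from the cloud.

```bash
cat >> h.py <<'E'
from scipy.optimize import least_squares
def tubefit(P,f,m,psi):  # cylinder r=14.7, axis level; returns axis pt mid-barrel, yaw
    hsv=cv2.cvtColor(f,cv2.COLOR_RGB2HSV); H,S=hsv[...,0].astype(int),hsv[...,1].astype(int)
    m=m&(P[...,2]>48)&(P[...,2]<95)
    cap=P[m&(H>95)&(H<125)&(S>110)]; q=P[m&(S<45)]
    c0=np.median(q,0)
    def res(p,q=q):
        a=p[2]; n=np.array([np.cos(a),np.sin(a)]); d=(q[:,:2]-c0[:2])@n-p[0]; return np.hypot(d,q[:,2]-p[1])-14.7
    r=least_squares(res,[0,60,np.radians(psi)],loss="soft_l1",f_scale=1.0); p=r.x
    a=p[2]; n=np.array([np.cos(a),np.sin(a)]); t=np.array([-np.sin(a),np.cos(a)])
    good=np.abs(res(p))<2; al=(q[good][:,:2]-c0[:2])@t; ac=(cap[:,:2]-c0[:2])@t
    print("n",len(q),"z",p[1].round(1),"yaw",np.degrees(a).round(2),"rms",np.median(abs(res(p))).round(2),"barrel",np.percentile(al,[1,99]).round(1),"cap",np.percentile(ac,[1,99]).round(1))
    for nm,s in(("tail+54",np.percentile(al,1)+54),("cap-60",np.percentile(ac,99)-60)): print(nm,(c0[:2]+p[0]*n+s*t).round(1))
E
python3 - <<'E'
from h import *
from cell import manip
v,u=np.mgrid[0:400,0:640]
c=np.load("pics/w1.npz"); P=pts(c)
tubefit(P,c["frame"],(u>305)&(u<365)&(v>145)&(v<252),-14)
tubefit(P,c["frame"],(u>465)&(u<545)&(v>205)&(v<290),1)
c=np.load("pics/top0.npz"); P=pts(c)
tubefit(P,c["frame"],(u>338)&(u<390)&(v>220)&(v<265),-14)
tubefit(P,c["frame"],(u>385)&(u<440)&(v>160)&(v<195),1)
# green base
for n,b,b2 in(("w1",(300,370,145,250),(460,550,200,300)),("top0",(338,390,220,265),(385,440,160,195))):
  c=np.load("pics/%s.npz"%n);P=pts(c);h=cv2.cvtColor(c["frame"],cv2.COLOR_RGB2HSV)
  for a in(b,b2):
    q=P[(u>a[0])&(u<a[1])&(v>a[2])&(v<a[3])&(abs(h[...,0].astype(int)-70)<20)&(h[...,1]>100)&(abs(P[...,2]-10)<5)]; print(n,len(q),rect(q))
plan(manip.read_state(),446,-113,60,76)
E
```

```text
n 2138 z 60.2 yaw -14.29 rms 1.48 barrel [-53.4  43. ] cap [44.2 58.4]
tail+54 [ 441.  -111.6]
cap-60 [ 440.4 -113.7]
n 1241 z 60.2 yaw 2.55 rms 1.12 barrel [-36.9  24.6] cap [21.9 40.9]
tail+54 [ 642.5 -217.3]
cap-60 [ 644.1 -253.5]
n 364 z 61.0 yaw -14.46 rms 1.84 barrel [-48.5  48.1] cap [51.6 63.1]
tail+54 [ 440.4 -110.7]
cap-60 [ 439.8 -113.1]
n 345 z 61.3 yaw 2.19 rms 1.9 barrel [-48.5  50. ] cap [52.8 63.1]
tail+54 [ 643.8 -250.6]
cap-60 [ 643.8 -253. ]
w1 929 (array([ 449.6, -116.1]), array([105.9,  69.9]), 75.1)
w1 1726 (array([ 651.9, -250.3]), array([ 69.1, 107.3]), 1.3)
top0 207 (array([ 448.6, -114.9]), array([103.5,  68.3]), 77.2)
top0 48 (array([ 651.3, -243.3]), array([61.1, 86.1]), 3.6)
turn/45: [-0.001 -0.     0.009] shift/40 in turned tool: [-0.035  0.626  4.111] in present tool: [-0.039  0.628  4.11 ]
```

```bash
python3 - <<'E'
from h import *
from cell import manip
plan(manip.read_state(),440.3,-113,60,75.6)
E
```

```text
turn/45: [-0.001 -0.     0.018] shift/40 in turned tool: [-0.066  0.488  4.111] in present tool: [-0.073  0.489  4.11 ]
```

Call:
step_arm --increments '[[[0,0,0.018,-0.066,0.488,0,-1],[0,0,0,0,0,0.7,-1],[0,0,0,0,0,0.7,-1],[0,0,0,0,0,0.7,-1],[0,0,0,0,0,0.7,-1]]]'

```text
clock: 2.95
eef_pos: [439.3, -114.9, 291.6]
eef_rot: [3.141, 0.0, 1.316]
wrist_force: [0.4, 0.7, -1.1]
finger_gap: 93.8
finger_force: 0.0
```

Call:
step_arm --increments '[[[0,0,0,0,0,0.6,-1],[0,0,0,0,0,0.4,-1],[0,0,0,0,0,0.3,-1],[0,0,0,0,0,0,-1]]]'

```text
clock: 3.35
eef_pos: [439.4, -114.5, 239.6]
eef_rot: [-3.139, -0.0, 1.318]
wrist_force: [0.3, -0.1, 0.6]
finger_gap: 93.7
finger_force: 0.0
```

```bash
python3 - <<'E'
from h import *
from cell import manip,optics
plan(manip.read_state(),440.3,-113,60,75.6)
c=optics.camera("wrist"); cv2.imwrite("pics/w2.png",c["frame"][:,:,::-1])
E
```

```text
turn/45: [-0.003 -0.    -0.002] shift/40 in turned tool: [ 0.042  0.012 -0.01 ] in present tool: [ 0.042  0.012 -0.01 ]
```

View pics/w2.png

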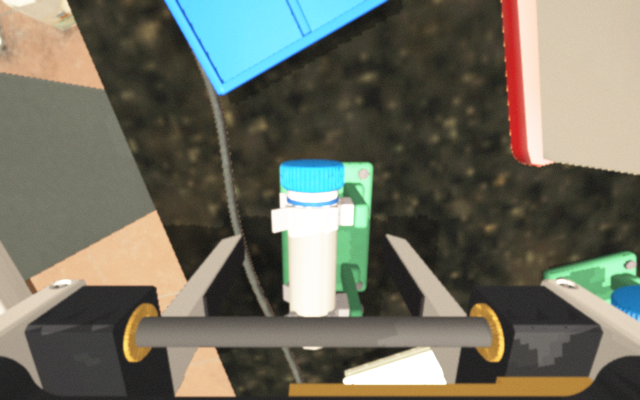

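```bash
cat >> h.py <<'E'
def weigh(n=24):
    from cell import manip,optics
    F=[]
    for i in range(n):
        optics.camera("wrist"); s=manip.read_state(); F.append(np.r_[s["wrist_force"],s["effort"]])
    F=np.array(F); print("F",F.mean(0).round(3),"+-",(F.std(0)/n**.5).round(3)[:3],"gap",s["finger_gap"],"grip",s["finger_force"],"t",s["clock"])
E
python3 -c "
from h import *
weigh()"
```

```text
F [-1.2000e-02  9.0000e-02 -8.5000e-02 -3.4000e-02 -4.5362e+01 -2.6846e+01
  5.6000e-02  2.1000e-02  2.0000e-03] +- [0.094 0.121 0.109] gap 93.98267709018161 grip 0.0 t 4.6
```

Call:
step_arm --increments '[[[0,0,0,0.04,0.01,0,1],[0,0,0,0,0,0,1],[0,0,0,0,0,0,1],[0,0,0,0,0,0,1],[0,0,0,0,0,0,1]]]' --newtons 45

```text
clock: 5.1
eef_pos: [440.7, -112.5, 240.6]
eef_rot: [3.142, 0.0, 1.32]
wrist_force: [0.1, 0.8, 0.0]
finger_gap: 57.3
finger_force: 0.0
```

Call:
step_arm --increments '[[[0,0,0,0,0,0,1],[0,0,0,0,0,0,1],[0,0,0,0,0,0,1]]]' --newtons 45

```text
clock: 5.4
eef_pos: [440.7, -112.5, 240.6]
eef_rot: [-3.142, 0.0, 1.32]
wrist_force: [-0.8, -0.3, -0.5]
finger_gap: 33.6
finger_force: 0.1
```

Call:
step_arm --increments '[[[0,0,0,0,0,0,1],[0,0,0,0,0,0,1],[0,0,0,0,0,0,1],[0,0,0,0,0,0,1]]]' --newtons 45

```text
clock: 5.8
eef_pos: [439.8, -112.2, 240.3]
eef_rot: [-3.137, -0.0, 1.32]
wrist_force: [-11.8, 2.3, 8.7]
finger_gap: 28.4
finger_force: 45.0
```

Call:
step_arm --increments '[[[0,0,0,0,-0.07,0,1],[0,0,0,0,-0.07,0,1],[0,0,0,0,-0.07,0,1],[0,0,0,0,-0.07,0,1],[0,0,0,0,-0.07,0,1]]]'

```text
clock: 6.3
eef_pos: [428.2, -109.4, 241.5]
eef_rot: [3.135, 0.0, 1.32]
wrist_force: [10.3, -2.5, -4.0]
finger_gap: 28.3
finger_force: 45.0
```

Call:
step_arm --increments '[[[0,0,0,0,-0.1,0,1],[0,0,0,0,-0.15,0,1],[0,0,0,0,-0.2,0,1],[0,0,0,0,-0.2,0,1],[0,0,0,0,-0.2,0,1]]]'

```text
clock: 6.8
eef_pos: [393.4, -100.4, 240.6]
eef_rot: [-3.141, -0.0, 1.32]
wrist_force: [-0.4, -0.3, -2.6]
finger_gap: 28.4
finger_force: 45.0
```

Call:
step_arm --increments '[[[0,0,0,0,-0.2,0,1],[0,0,0,0,-0.2,0,1],[0,0,0,0,-0.1,0,1],[0,0,0,0,0,0,1]]]'

```text
clock: 7.2
eef_pos: [374.5, -95.5, 240.7]
eef_rot: [3.142, -0.0, 1.32]
wrist_force: [0.2, 0.0, -2.1]
finger_gap: 28.1
finger_force: 45.0
```

```bash
python3 -c "
from h import *
from cell import optics
weigh(30)
c=optics.camera('wrist'); cv2.imwrite('pics/w3.png',c['frame'][:,:,::-1])"
```

```text
F [ 5.8000e-02 -6.9000e-02 -1.5140e+00 -0.0000e+00 -3.7257e+01 -2.6178e+01
  5.1000e-02  2.4000e-02 -0.0000e+00] +- [0.088 0.089 0.08 ] gap 28.596414208824324 grip 44.99468743801117 t 8.7
```

View pics/w3.png

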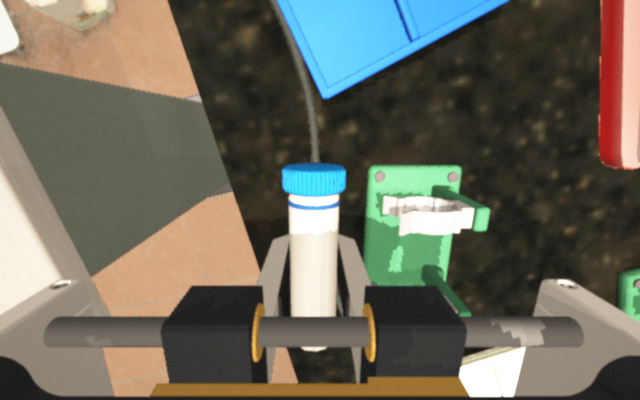

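```bash
python3 - <<'E'
from h import *
from cell import manip
v,u=np.mgrid[0:400,0:640]
c=np.load("pics/top0.npz"); P=pts(c); h=cv2.cvtColor(c["frame"],cv2.COLOR_RGB2HSV)
m=((u>262)&(u<335)&(v>205)&(v<275)&(abs(h[...,0].astype(int)-112)<13)&(h[...,1]>150)&(P[...,2]>10)&(P[...,2]<32)).astype(np.uint8)
print(rect(P[m>0]),rect(P[cv2.erode(m,np.ones((3,3)))>0]))
s=manip.read_state(); plan(s,424,80,110,102); print(s["eef_pos"])
E
```

```text
(array([454.3,  86.9]), array([133.9, 155.3]), 12.6) (array([454.5,  86. ]), array([126.9, 146.2]), 12.6)
turn/45: [ 0.    -0.    -0.586] shift/40 in turned tool: [ 4.038  2.115 -1.233] in present tool: [ 4.558  0.101 -1.233]
[374.84004396 -95.59663514 240.6646129 ]
```

Call:
step_arm --increments '[[[0,0,0,0,0,-0.4,1],[0,0,0,0,0,-0.8,1],[0,0,-0.15,0,0,0,1],[0,0,-0.15,0,0,0,1],[0,0,-0.15,0,0,0,1]]]'

```text
clock: 9.25
eef_pos: [374.8, -95.6, 288.8]
eef_rot: [3.141, 0.0, 1.678]
wrist_force: [-0.3, -0.0, -1.7]
finger_gap: 28.5
finger_force: 45.0
```

Call:
step_arm --increments '[[[0,0,-0.15,0.3,0.15,0,1],[0,0,0,0.6,0.3,0,1],[0,0,0,0.7,0.4,0,1],[0,0,0,0.7,0.4,0,1],[0,0,0,0.7,0.4,0,1]]]'

```text
clock: 9.75
eef_pos: [414.7, 36.7, 288.7]
eef_rot: [3.141, 0.0, 1.791]
wrist_force: [0.4, -0.9, -1.4]
finger_gap: 28.2
finger_force: 45.0
```

Call:
step_arm --increments '[[[0,0,0,0.6,0.3,0,1],[0,0,0,0.3,0.1,0,1],[0,0,0,0,0,0,1],[0,0,0,0,0,0,1]]]'

```text
clock: 10.15
eef_pos: [422.1, 73.6, 288.5]
eef_rot: [-3.141, 0.0, 1.791]
wrist_force: [0.9, 0.2, -1.3]
finger_gap: 28.2
finger_force: 45.0
```

```bash
python3 - <<'E'
from h import *
from cell import manip,optics
s=manip.read_state(); a=np.radians(12.5)
x,y=np.array([454.4,86.5])+[-32*np.cos(a)+3*np.sin(a),-32*np.sin(a)-3*np.cos(a)]; print(x,y)
plan(s,x,y,33,102.5); print(s["wrist_force"],s["finger_gap"])
c=optics.camera("wrist"); np.savez("pics/w4.npz",**c); cv2.imwrite("pics/w4.png",c["frame"][:,:,::-1])
P=pts(c); h=cv2.cvtColor(c["frame"],cv2.COLOR_RGB2HSV)
m=(abs(h[...,0].astype(int)-112)<13)&(h[...,1]>150)&(P[...,2]>23)&(P[...,2]<31); q=P[m]
print(len(q),rect(q)); 
E
```

```text
423.80784661397644 76.64504433262091
turn/45: [-0.001  0.     0.003] shift/40 in turned tool: [0.065 0.059 1.888] in present tool: [0.065 0.06  1.888]
[ 0.86545974  0.19313148 -1.26338245] 28.181661257524176
2867 (array([454.4,  85.5]), array([134., 153.]), 12.8)
```

View pics/w4.png

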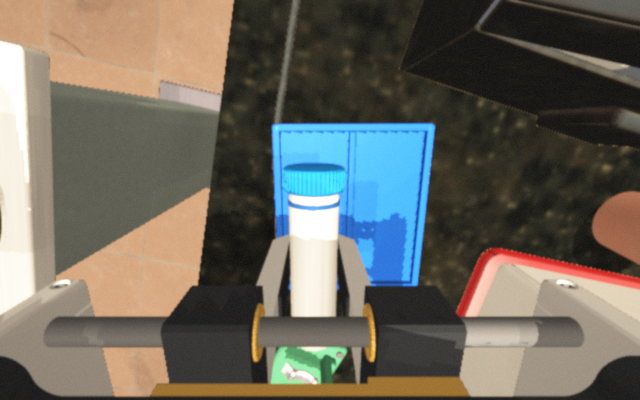

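Call:
step_arm --increments '[[[0,0,0,0.06,0.06,0.2,1],[0,0,0,0,0,0.5,1],[0,0,0,0,0,0.5,1],[0,0,0,0,0,0.35,1],[0,0,0,0,0,0.15,1]]]'

```text
clock: 10.7
eef_pos: [423.8, 76.4, 219.2]
eef_rot: [-3.14, -0.0, 1.79]
wrist_force: [0.3, -0.3, -1.2]
finger_gap: 28.3
finger_force: 45.0
```

Call:
step_arm --increments '[[[0,0,0,0,0,0.03,1],[0,0,0,0,0,0.02,1],[0,0,0,0,0,0,1]]]'

```text
clock: 11.0
eef_pos: [424.2, 76.9, 219.1]
eef_rot: [3.141, 0.0, 1.791]
wrist_force: [-0.2, -0.6, -1.5]
finger_gap: 28.6
finger_force: 45.0
```

Call:
step_arm --increments '[[[0,0,0,0,0,0.03,1],[0,0,0,0,0,0,1]]]'

```text
clock: 11.2
eef_pos: [424.1, 77.0, 217.7]
eef_rot: [3.141, 0.0, 1.791]
wrist_force: [-0.3, 0.3, -2.4]
finger_gap: 28.5
finger_force: 45.0
```

Call:
step_arm --increments '[[[0,0,0,0,0,0.02,1],[0,0,0,0,0,0,1],[0,0,0,0,0,0,1]]]'

```text
clock: 11.5
eef_pos: [424.2, 77.0, 217.4]
eef_rot: [3.141, 0.0, 1.791]
wrist_force: [-4.5, 0.2, 11.7]
finger_gap: 28.2
finger_force: 51.6
```

Call:
step_arm --increments '[[[0,0,0,0,0,0,1],[0,0,0,0,0,0,1],[0,0,0,0,0,0,1]]]' --newtons 3

```text
clock: 11.8
eef_pos: [424.2, 77.0, 217.4]
eef_rot: [3.141, 0.0, 1.791]
wrist_force: [-4.0, 0.2, 11.0]
finger_gap: 29.1
finger_force: 10.1
```

Call:
step_arm --increments '[[[0,0,0,0,0,-0.01,1],[0,0,0,0,0,0,0.3],[0,0,0,0,0,0,0.2],[0,0,0,0,0,0,0.05],[0,0,0,0,0,0,-0.05]]]'

```text
clock: 12.3
eef_pos: [424.4, 77.0, 217.5]
eef_rot: [3.14, 0.0, 1.791]
wrist_force: [1.9, 0.4, 6.8]
finger_gap: 38.4
finger_force: 4.1
```

Call:
step_arm --increments '[[[0,0,0,0,0,0,-0.05],[0,0,0,0,0,0,-0.05],[0,0,0,0,0,-0.1,-0.05],[0,0,0,0,0,-0.2,-0.05]]]'

```text
clock: 12.7
eef_pos: [423.8, 76.9, 228.9]
eef_rot: [-3.14, -0.0, 1.791]
wrist_force: [0.2, 0.5, -0.4]
finger_gap: 48.9
finger_force: 0.0
```

Call:
step_arm --increments '[[[0,0,0,0,0,-0.5,-0.05],[0,0,0,0,0,-0.9,-1],[0,0,0,0,0,-0.9,-1],[0,0,0,0,0,-0.9,-1],[0,0,0,0,0,-0.9,-1]]]'

```text
clock: 13.2
eef_pos: [423.6, 76.9, 395.1]
eef_rot: [3.141, 0.0, 1.791]
wrist_force: [-0.3, -1.3, -0.1]
finger_gap: 77.6
finger_force: 0.0
```

Call:
step_arm --increments '[[[0,0,0.19,0,0,0,-1],[0,0,0.02,-0.5,0,0,-1],[0,0,0,-1,0,0,-1],[0,0,0,-1,0,0,-1],[0,0,0,-1,0,0,-1]]]'

```text
clock: 13.7
eef_pos: [431.8, -64.2, 393.7]
eef_rot: [3.141, 0.0, 1.627]
wrist_force: [0.7, -0.1, 0.4]
finger_gap: 93.7
finger_force: 0.0
```

```bash
python3 - <<'E'
from h import *
from cell import manip
s=manip.read_state(); print(s["eef_pos"]); plan(s,620,-245,220,92)
E
```

```text
[431.75066847 -64.1595106  393.67279826]
turn/45: [0.001 0.    0.027] shift/40 in turned tool: [-4.683  4.546 -0.158] in present tool: [-4.777  4.446 -0.154]
```

Call:
step_arm --increments '[[[0,0,0.027,-0.9,0,0,-1],[0,0,0,-1,0,0,-1],[0,0,0,-1,0.3,0,-1],[0,0,0,-0.9,0.5,0,-1],[0,0,0,-0.6,0.7,0,-1]]]'

```text
clock: 14.2
eef_pos: [498.8, -239.0, 393.7]
eef_rot: [3.141, 0.0, 1.603]
wrist_force: [-0.2, -0.0, -0.0]
finger_gap: 93.8
finger_force: 0.0
```

Call:
step_arm --increments '[[[0,0,0,-0.3,0.8,0,-1],[0,0,0,0,0.9,0,-1],[0,0,0,0,0.8,0,-1],[0,0,0,0,0.4,0,-1],[0,0,0,0,0,0,-1]]]'

```text
clock: 14.7
eef_pos: [616.3, -244.2, 392.5]
eef_rot: [-3.141, -0.0, 1.606]
wrist_force: [0.5, -0.5, -0.4]
finger_gap: 94.3
finger_force: 0.0
```

```bash
python3 - <<'E'
from h import *
from cell import manip,optics
v,u=np.mgrid[0:400,0:640]
c=optics.camera("wrist"); np.savez("pics/w5.npz",**c); P=pts(c); f=c["frame"]
m=(abs(P[...,0]-644)<38)&(abs(P[...,1]+250)<75); print(m.sum())
tubefit(P,f,m,1)
h=cv2.cvtColor(f,cv2.COLOR_RGB2HSV); m=(abs(P[...,0]-644)<70)&(abs(P[...,1]+250)<90)
q=P[m&(abs(h[...,0].astype(int)-70)<20)&(h[...,1]>100)&(abs(P[...,2]-10)<5)]; print(len(q),rect(q))
q=P[(u>250)&(u<390)&(v<240)&(P[...,2]>21)&(P[...,2]<32)&(abs(P[...,0]-424)<150)]; print(len(q))
s=manip.read_state(); print(s["eef_pos"],s["joints"]); plan(s,643.5,-252.5,62,92)
c=optics.camera("top"); cv2.imwrite("pics/top1.png",cv2.resize(c["frame"][160:280,260:470,::-1],None,fx=3.8,fy=3.8,interpolation=cv2.INTER_CUBIC))
E
```

```text
34067
n 2052 z 60.4 yaw 2.11 rms 1.85 barrel [-59.8  35.6] cap [38.2 51.3]
tail+54 [ 644.  -251.2]
cap-60 [ 644.1 -254. ]
1145 (array([ 653.5, -249.7]), array([ 69.7, 104.5]), 2.0)
377
[ 615.33035457 -244.45458492  392.72418275] [-4.33456799e-01  5.64313523e-01  1.17521988e+00 -2.96881616e-05
  1.40283697e+00 -4.68299891e-01]
turn/45: [-0.001 -0.    -0.   ] shift/40 in turned tool: [-0.226  0.697  3.768] in present tool: [-0.227  0.699  3.768]
```

View pics/top1.png

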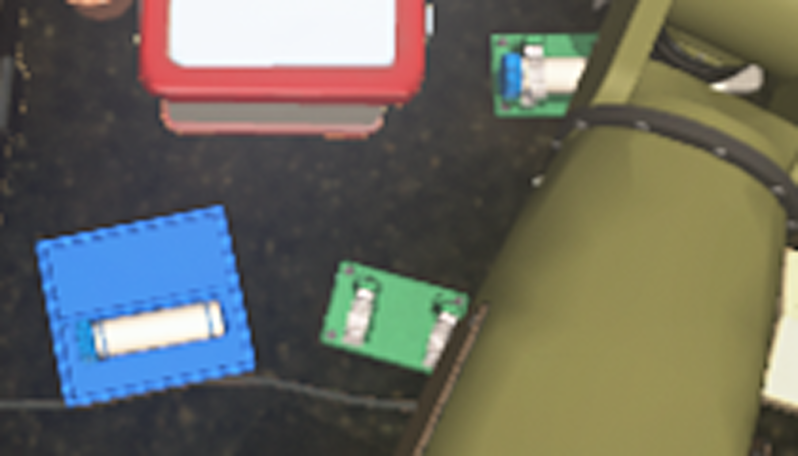

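Tube 1 lies in the near lane of the blue tray at (150,328), close to the rib. Now for tube 2.

Call:
step_arm --increments '[[[0,0,0,-0.23,0.71,0,-1],[0,0,0,0,0,0.7,-1],[0,0,0,0,0,0.7,-1],[0,0,0,0,0,0.7,-1],[0,0,0,0,0,0.6,-1]]]'

```text
clock: 15.3
eef_pos: [642.8, -253.1, 284.3]
eef_rot: [-3.141, -0.0, 1.604]
wrist_force: [0.1, 0.1, -0.2]
finger_gap: 93.8
finger_force: 0.0
```

Call:
step_arm --increments '[[[0,0,0,0,0,0.5,-1],[0,0,0,0,0,0.4,-1],[0,0,0,0,0,0.14,-1],[0,0,0,0,0,0,-1]]]'

```text
clock: 15.7
eef_pos: [643.6, -253.0, 243.4]
eef_rot: [-3.141, -0.0, 1.605]
wrist_force: [0.2, 0.1, 1.1]
finger_gap: 94.1
finger_force: 0.0
```

```bash
python3 - <<'E'
from h import *
from cell import manip
plan(manip.read_state(),644,-252.5,63,92.1)
weigh(20)
E
```

```text
turn/45: [-0.001 -0.    -0.003] shift/40 in turned tool: [0.013 0.01  0.01 ] in present tool: [0.013 0.01  0.01 ]
F [ 1.3500e-01 -1.0200e-01 -1.1700e-01 -2.0000e-02 -7.4829e+01 -3.2915e+01
  5.4000e-02  4.4000e-02 -1.0000e-03] +- [0.117 0.126 0.096] gap 93.94175164882067 grip 0.0 t 16.7
```

Call:
step_arm --increments '[[[0,0,0,0,0,0,1],[0,0,0,0,0,0,1],[0,0,0,0,0,0,1],[0,0,0,0,0,0,1],[0,0,0,0,0,0,1]]]' --newtons 45

```text
clock: 17.2
eef_pos: [643.9, -252.9, 243.4]
eef_rot: [-3.142, -0.0, 1.605]
wrist_force: [0.5, 0.6, -0.5]
finger_gap: 57.1
finger_force: 0.0
```

Call:
step_arm --increments '[[[0,0,0,0,0,0,1],[0,0,0,0,0,0,1],[0,0,0,0,0,0,1],[0,0,0,0,0,0,1],[0,0,0,0,0,0,1]]]'

```text
clock: 17.7
eef_pos: [643.0, -253.1, 243.3]
eef_rot: [-3.137, -0.001, 1.605]
wrist_force: [-15.1, 1.4, 7.4]
finger_gap: 28.3
finger_force: 45.0
```

Call:
step_arm --increments '[[[0,0,0,0,0,0,1],[0,0,0,0,0,0,1]]]'

```text
clock: 17.9
eef_pos: [643.0, -253.2, 243.3]
eef_rot: [-3.137, -0.001, 1.605]
wrist_force: [-16.8, 1.4, 7.5]
finger_gap: 28.5
finger_force: 45.0
```

Call:
step_arm --increments '[[[0,0,0,0,-0.07,0,1],[0,0,0,0,-0.07,0,1],[0,0,0,0,-0.07,0,1],[0,0,0,0,-0.07,0,1],[0,0,0,0,-0.07,0,1]]]'

```text
clock: 18.4
eef_pos: [630.7, -252.9, 243.9]
eef_rot: [3.137, 0.001, 1.605]
wrist_force: [10.8, -0.4, -3.7]
finger_gap: 28.1
finger_force: 45.0
```

Call:
step_arm --increments '[[[0,0,0,0,-0.1,0,1],[0,0,0,0,-0.15,0,1],[0,0,0,0,-0.2,0,1],[0,0,0,0,-0.2,0,1],[0,0,0,0,-0.2,0,1]]]'

```text
clock: 18.9
eef_pos: [595.1, -254.6, 243.3]
eef_rot: [-3.141, -0.0, 1.605]
wrist_force: [0.1, 0.7, -2.7]
finger_gap: 28.2
finger_force: 45.0
```

Call:
step_arm --increments '[[[0,0,0,0,-0.2,0,1],[0,0,0,0,-0.2,0,1],[0,0,0,0,-0.1,0,1],[0,0,0,0,0,0,1]]]'

```text
clock: 19.3
eef_pos: [575.6, -255.3, 243.6]
eef_rot: [3.142, 0.0, 1.605]
wrist_force: [-0.2, 0.7, -2.7]
finger_gap: 28.6
finger_force: 45.0
```

```bash
python3 -c "
from h import *
from cell import manip
weigh(30); s=manip.read_state(); plan(s,480,-316,120,97.8)
c=np.load('pics/w5.npz'); P=pts(c); h=cv2.cvtColor(c['frame'],cv2.COLOR_RGB2HSV)
m=(abs(P[...,0]-508)<85)&(abs(P[...,1]+311)<95)&(h[...,1]<60)&(P[...,2]>12)&(P[...,2]<32); print(m.sum(),rect(P[m]))"
```

```text
F [ 3.0000e-02 -4.2000e-02 -2.7540e+00 -2.9000e-02 -6.9197e+01 -3.2299e+01
  4.1000e-02  4.5000e-02 -2.0000e-03] +- [0.083 0.077 0.086] gap 28.82847712717428 grip 44.999558329582214 t 20.8
turn/45: [ 0.   -0.   -0.13] shift/40 in turned tool: [-1.18  -2.583 -1.414] in present tool: [-1.437 -2.45  -1.414]
9025 (array([ 508.6, -312.7]), array([134.3, 154.2]), 7.9)
```

Call:
step_arm --increments '[[[0,0,0,0,0,-0.4,1],[0,0,0,0,0,-0.7,1],[0,0,-0.13,0,0,-0.2,1],[0,0,0,0,0,0,1]]]'

```text
clock: 21.2
eef_pos: [576.2, -255.3, 298.3]
eef_rot: [3.138, 0.002, 1.709]
wrist_force: [0.2, 0.7, -2.8]
finger_gap: 28.6
finger_force: 45.0
```

```bash
python3 -c "
from h import *
from cell import manip
s=manip.read_state(); plan(s,540.6,-310.4,40,97.9)"
```

```text
turn/45: [0.004 0.003 0.   ] shift/40 in turned tool: [-1.242 -1.07   1.956] in present tool: [-1.238 -1.076  1.956]
```

Call:
step_arm --increments '[[[0,0,0,-0.3,-0.27,0,1],[0,0,0,-0.4,-0.35,0,1],[0,0,0,-0.35,-0.3,0,1],[0,0,0,-0.19,-0.15,0,1],[0,0,0,0,0,0,1]]]'

```text
clock: 21.7
eef_pos: [539.5, -311.5, 295.2]
eef_rot: [-3.141, -0.0, 1.704]
wrist_force: [0.5, 0.1, -2.8]
finger_gap: 28.3
finger_force: 45.0
```

Call:
step_arm --increments '[[[0,0,0,0,0,0.3,1],[0,0,0,0,0,0.6,1],[0,0,0,0,0,0.5,1],[0,0,0,0,0,0.3,1],[0,0,0,0,0,0.15,1]]]'

```text
clock: 22.2
eef_pos: [540.4, -309.5, 219.8]
eef_rot: [-3.14, -0.001, 1.708]
wrist_force: [0.1, -0.5, -2.8]
finger_gap: 28.5
finger_force: 45.0
```

```bash
python3 -c "
from h import *
from cell import manip,optics
c=optics.camera('wrist'); cv2.imwrite('pics/w6.png',c['frame'][:,:,::-1])
s=manip.read_state(); plan(s,540.6,-310.4,38,97.9);print(s['eef_pos'],s['wrist_force'])"
```

```text
turn/45: [-0.002 -0.002 -0.001] shift/40 in turned tool: [-0.019  0.004  0.041] in present tool: [-0.019  0.004  0.041]
[ 540.34921841 -309.66592508  219.65489121] [ 0.04037228  1.19876511 -3.654129  ]
```

View pics/w6.png

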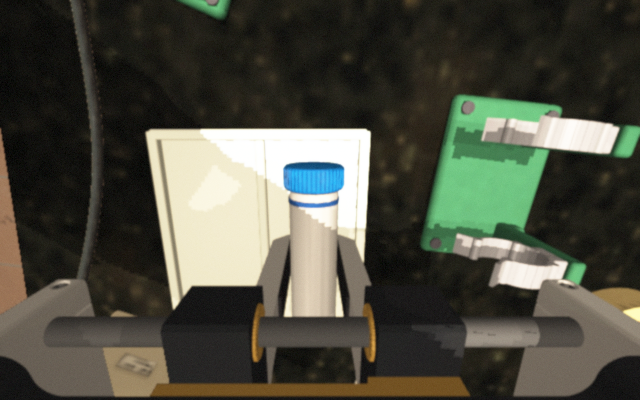

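The tube at (315,230) is centred in the far lane of the white tray. I'll lower it until it touches.

Call:
step_arm --increments '[[[0,0,0,0,0,0.03,1],[0,0,0,0,0,0,1],[0,0,0,0,0,0.02,1],[0,0,0,0,0,0,1],[0,0,0,0,0,0,1]]]'

```text
clock: 22.75
eef_pos: [540.3, -310.2, 219.7]
eef_rot: [3.141, 0.0, 1.707]
wrist_force: [0.3, 0.3, -2.6]
finger_gap: 28.4
finger_force: 45.0
```

Call:
step_arm --increments '[[[0,0,0,0,0,0.03,1],[0,0,0,0,0,0,1],[0,0,0,0,0,0.02,1],[0,0,0,0,0,0,1],[0,0,0,0,0,0,1]]]'

```text
clock: 23.25
eef_pos: [540.4, -310.3, 217.7]
eef_rot: [3.141, 0.001, 1.707]
wrist_force: [0.1, -2.5, 0.9]
finger_gap: 28.4
finger_force: 45.0
```

Call:
step_arm --increments '[[[0,0,0,0,0,0,1],[0,0,0,0,0,0,1],[0,0,0,0,0,0,1]]]' --newtons 3

```text
clock: 23.55
eef_pos: [540.4, -310.2, 217.7]
eef_rot: [3.141, 0.001, 1.707]
wrist_force: [-0.1, -2.1, 2.8]
finger_gap: 29.1
finger_force: 3.0
```

Call:
step_arm --increments '[[[0,0,0,0,0,0,0.3],[0,0,0,0,0,0,0.2],[0,0,0,0,0,0,0.05],[0,0,0,0,0,0,-0.05],[0,0,0,0,0,0,-0.05]]]'

```text
clock: 24.05
eef_pos: [540.1, -310.2, 217.5]
eef_rot: [-3.141, -0.0, 1.707]
wrist_force: [-3.9, -0.4, 6.5]
finger_gap: 38.5
finger_force: 3.9
```

Call:
step_arm --increments '[[[0,0,0,0,0,0,-0.05],[0,0,0,0,0,-0.1,-0.05],[0,0,0,0,0,-0.3,-0.05],[0,0,0,0,0,-0.8,-0.05],[0,0,0,0,0,-0.9,-0.05]]]'

```text
clock: 24.55
eef_pos: [540.2, -309.9, 302.1]
eef_rot: [-3.14, -0.001, 1.707]
wrist_force: [-0.1, -0.7, 0.9]
finger_gap: 49.5
finger_force: 0.0
```

Call:
step_arm --increments '[[[0,0,0,0,0,-0.9,-0.05],[0,0,0,0,-0.6,-0.9,-0.05],[0,0,0,0,-0.9,0,-0.05],[0,0,0,0,-0.9,0,-0.05],[0,0,0,0,-0.9,0,-0.05]]]'

```text
clock: 25.05
eef_pos: [408.2, -327.8, 374.2]
eef_rot: [3.141, 0.001, 1.708]
wrist_force: [0.1, -0.5, -0.6]
finger_gap: 48.9
finger_force: 0.0
```

Call:
step_arm --increments '[[[0,0,0,-0.6,0,0,-0.05],[0,0,0,-0.9,0,0,-0.05],[0,0,0,-0.9,0,0,-0.05],[0,0,0,-0.9,0,0,-0.05],[0,0,0,0,0,0,-0.05]]]'

```text
clock: 25.55
eef_pos: [427.1, -461.7, 373.1]
eef_rot: [3.142, 0.0, 1.705]
wrist_force: [-0.0, -0.0, 0.2]
finger_gap: 49.2
finger_force: 0.0
```

```bash
python3 - <<'E'
from h import *
from cell import manip,optics
c=optics.camera("top"); P=pts(c); f=c["frame"]; cv2.imwrite("pics/top2.png",cv2.resize(f[160:280,260:470,::-1],None,fx=3.8,fy=3.8,interpolation=cv2.INTER_CUBIC))
for n,ce in(("blue",(454.4,86.5)),("white",(508.5,-311.8))):
    q=P[(abs(P[...,0]-ce[0])<60)&(abs(P[...,1]-ce[1])<70)&(P[...,2]>35)&(P[...,2]<80)]; print(n,len(q),rect(q),np.percentile(q[:,2],[5,50,95]).round(1))
E
```

```text
blue 371 (array([435. ,  80.4]), array([ 33.8, 112.9]), 12.9) [38.7 46.6 51.8]
white 369 (array([ 538.1, -308.5]), array([ 34. , 116.2]), 6.6) [38.2 45.9 51.6]
```

View pics/top2.png

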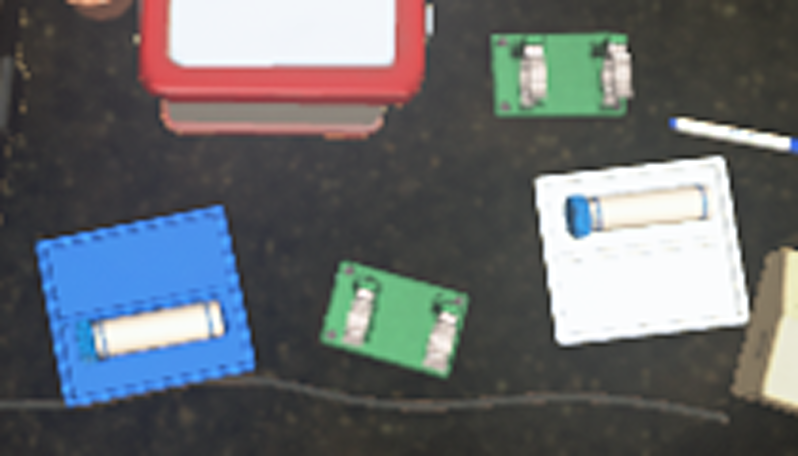

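Both tubes lie flat in their lanes, at (150,328) in the blue tray and (640,210) in the white. The pen hasn't moved and the arm is clear.

```bash
python3 -c "
from cell import workorder
print(workorder.sign_off())"
```

```text
the job is handed in; nothing more can be done
None
```

Both tubes are out of their clips: the near one (about 150 g) lies flat in the blue tray and the far one (about 275 g) flat in the white; handed in at about 26 s, with no verdict shown.

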